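Put the wide snack-counter scraper back in its slotted block

ROBOT

A 7-joint arm with a two-finger parallel gripper is mounted at the origin on the work surface. World frame = base frame: x ahead of the robot, y to its left, z up, the work surface at z = 0. Lengths are in m, angles in rad, forces in N, time in s.
With the tool pointing down it reaches from about 0.425 to 0.825 m from the base axis. Payload 3.6 kg.
Tool frame: the origin (TCP) lies on the centre line of the jaws, within the pads' length; the fingertips stand 19 mm ahead of it and the grasp point (between the pads) is the TCP; z points along the fingers, y is the line along which they close (so a half turn about z gives the same grasp; the last joint's range is limited). The gripper opens to 85 mm and grips with 20 to 120 N. Pads are 22 mm wide; open, the fingers measure 114 mm over their backs; the gripper's body (76 mm by 85 mm) begins 54 mm behind the grasp point. The pads swing forward as they close: fully open they stand 13 mm farther back than shut.
Start: joints at [1.171, 0.615, -0.013, 1.423, 0.008, 1.103, -0.04], TCP at [0.237, -0.605, 0.25] pointing down, gripper open.
Joint ranges: [-3.12, 3.12], [-0.3, 2.06], [-1.34, 1.32], [0.26, 2.42], [-1.36, 4.5], [0.01, 1.98], [-2.84, 2.84]. Speed limits (rad/s): [2.79, 2.79, 3.14, 3.14, 3.14, 3.14, 3.14].

INTERFACE

Orientations are given as a rotation vector (axis times angle).
In Python, from bench import env, let_go, grab, solver, eyes, workorder, readout gives the robot as it stands. Calls block until the motion is done:
- env.move_to(position, orientation): joint-space move of the TCP to a pose.
- env.move_linear(position, frame=None, feed=0.15, max_force=None): straight line of the TCP; frame=None keeps the orientation; feed is the mean speed in m/s. With max_force (N) it stops when the force on the tool has changed by that much, and returns True; else False.
- env.move_j(angles): joint-space move.
- let_go() and grab(force=None): open the fingers fully, or close them until they stop; force is the grip in N (None keeps the last).
- env.wait(seconds).
- solver.inverse_kinematics(position, orientation): joint angles nearest the present ones, or None.
- eyes.grab_frame(name): name is "side" or "top"; returns the picture (480x640x3 uint8, red, green, blue); there is no depth.
- eyes.camera_model(name): a dict with "mtx" (3x3 intrinsics, pixels), "D" ([k1, k2, p1, p2, k3] as OpenCV has them; the pictures are not rectified), "xyz" and "orientation" of the camera in the world. Camera axes: x right, y down, z forward; pixel columns grow to the right and rows downward; lengths in m; the calibration is good to about 2 mm. A picture is of the moment at which its call begins. camera_model takes no time and is no camera call.
A pose or a line that the arm cannot do raises env.IKError and nothing moves.
- workorder.hand_in(): hands the job in; it is judged then, once.
Trained networks look in the newest picture that a camera, given by its name, has taken for a name from the list of things; names that differ only in an ending like _2 or _b are one class to them, and where a whole thing is asked for, a point or a joint stands for the part that bears it (a point fixed in the world has none). Each returns a list of dicts, best first, with "conf" (0 to 1); they miss things now and then, are a little off and sometimes report something else, mostly with a low value. They report only what shows in the picture. A call takes as long as a camera call.
- eyes.spot_in(label, camera): "bbox" ([left, top, right, bottom] in pixels, round what is visible of it).
- eyes.place_of(label, camera): "uv" ([column, row] in pixels: a listed point, or the origin of a listed thing).
Readings, each from a call of its own:
- readout.get_t(): time.
- readout.get_joint_pos(): joint angles.
- readout.get_joint_velocities(): joint speeds.
- readout.get_joint_efforts(): joint torques, N m.
- readout.get_ee_pos(): TCP position.
- readout.get_ee_rot(): TCP orientation.
- readout.get_wrist_force(): force on the tool from outside, world axes, zero at the start.
- readout.get_moment(): the same for the moment, N m.
- readout.get_width(): finger opening in m.
- readout.get_grip_force(): force on a finger pad.
Only numpy, scipy, OpenCV 4.12 (cv2) and the standard library are available. Lean on these libraries where they do the work, as an engineer would, in place of code of your own. Each camera call takes 0.05 s, during which the arm holds its last target. There are 200 camera calls.

TASK

On the snack counter of the home cinema two flat scrapers hang upright in steel drying stands. Lift the wider one out and slide it blade-down into the long slot of the wooden storage block, lowering it in your grip until its guard rests on the block (do not let it drop in), then let go. Leave the narrow scraper hanging in its stand.

Things in the scene. Friction and masses are not known exactly. Their poses are not given: they have to be found in the camera images.
- wide_scraper: Upright scraper. Steel blade 80 mm wide, 3 thick, 60 tall; above it a steel guard 90 x 38 mm, 60 to 66 mm above the blade's lower edge; then a black bar grip 84 mm long, 24 thick, 66 to 106 mm above the edge. Origin: middle of the blade's lower edge; z up, y along blade and grip. Its guard lies on the two 80 mm high rails of an open steel stand, blade hanging between. 0.2 kg.
- narrow_scraper: Upright scraper. Steel blade 40 mm wide, 3 thick, 60 tall; above it a steel guard 50 x 38 mm, 60 to 66 mm above the blade's lower edge; then a black bar grip 44 mm long, 24 thick, 66 to 106 mm above the edge. Origin: middle of the blade's lower edge; z up, y along blade and grip. Its guard lies on the two 80 mm high rails of an open steel stand, blade hanging between. Stays there.
- long_slot (a point): Slot open upward in a fixed pale wooden block 140 x 70 mm, 80 high: 104 mm long, 18 wide, 70 deep. Point: middle of its mouth, level with the block's top; y along the slot, z up. The wide scraper's place; with the guard on the block the blade's lower edge is 60 mm below this point. Either way round is right.
- short_slot (a point): Slot open upward in a fixed pale wooden block 100 x 70 mm, 80 high: 64 mm long, 18 wide, 70 deep. Point: middle of its mouth, level with the block's top; y along the slot, z up. Empty, the narrow scraper's place; the wide blade does not fit. The places of the two stands and two blocks vary and may be exchanged.

How it is judged:
By the outcome, as a careful person would: the job done as asked, in the order asked, and still so for the second after the job is handed in, with the robot touching nothing.
It also fails if it takes over 38 s, if anything falls off the work surface, if the arm or the gripper's body presses on something with over 40 N, if the wrist force passes 120 N, or if a joint passes its speed limit or range.

## Working session

There is one attempt and no reset: what is moved stays moved. The work goes in short steps, each a Python script; the robot and the scene stay as the last script left them, time stands still between calls to the robot, and variables do not carry over. Pictures are saved under pics/ and viewed, at most 10 in all, crops included, and the job is handed in when it is done.

```bash
mkdir -p pics; ls
python3 - <<'E'
from bench import *
import cv2
for c in ("top","side"):
    im=eyes.grab_frame(c); cv2.imwrite(f"pics/{c}0.png",im[:,:,::-1])
    m=eyes.camera_model(c); print(c,m)
    for n in ("wide_scraper","narrow_scraper","long_slot","short_slot"):
        print(n,[(([round(x) for x in d["uv"]]),round(d["conf"],2)) for d in eyes.place_of(n,c)],[(([round(x) for x in d["bbox"]]),round(d["conf"],2)) for d in eyes.spot_in(n,c)])
print(readout.get_t(),readout.get_ee_rot())
E
```

```text
bench.py
pics
top {'mtx': array([[510.48931149,   0.        , 327.36670732],
       [  0.        , 510.48931149, 232.09395623],
       [  0.        ,   0.        ,   1.        ]]), 'D': array([0.05087442, 0.        , 0.        , 0.        , 0.        ]), 'xyz': array([3.58805772e-01, 4.39137140e-04, 1.03718930e+00]), 'orientation': array([-2.19393424,  2.02438278, -0.20250786])}
wide_scraper [([498, 288], 0.81)] [([486, 266, 540, 304], 0.66)]
narrow_scraper [([182, 265], 0.98)] [([152, 247, 187, 276], 0.87)]
long_slot [([392, 220], 0.56)] [([352, 198, 433, 252], 0.96)]
short_slot [([284, 210], 0.78)] [([253, 187, 315, 247], 0.6)]
side {'mtx': array([[597.11962717,   0.        , 309.9864    ],
       [  0.        , 597.11962717, 230.4469195 ],
       [  0.        ,   0.        ,   1.        ]]), 'D': array([-0.14831733,  0.        ,  0.        ,  0.        ,  0.        ]), 'xyz': array([0.36259014, 0.66334219, 0.78618158]), 'orientation': array([-0.36498081,  2.79287949, -1.11486664])}
wide_scraper [([385, 141], 0.83)] [([373, 87, 406, 142], 0.84)]
narrow_scraper [([310, 420], 0.88)] [([297, 367, 323, 430], 0.64)]
long_slot [([308, 176], 0.8)] [([288, 155, 332, 240], 0.89)]
short_slot [([272, 269], 0.7), ([312, 422], 0.34)] [([234, 241, 312, 327], 0.83)]
0.9 [-3.08708301e+00 -5.82242693e-01  6.39578973e-06]
```

View pics/top0.png

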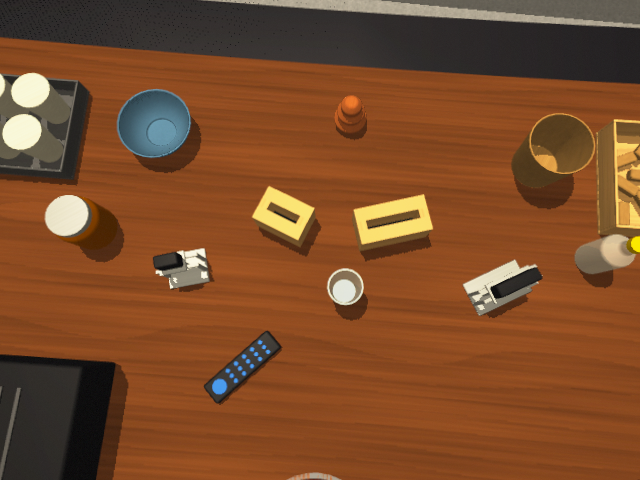

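View pics/side0.png

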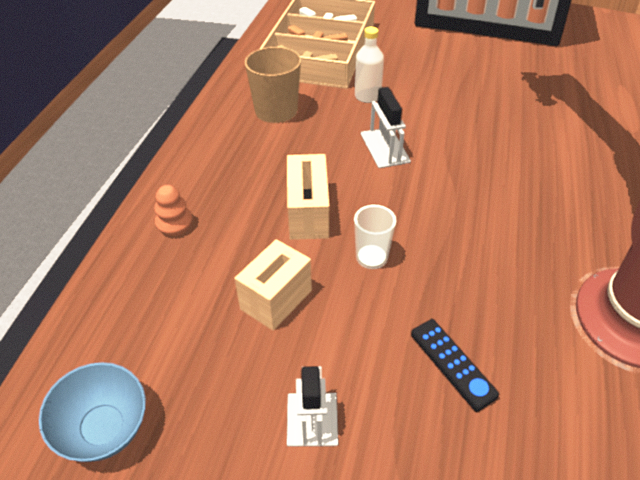

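Top view: the wide scraper's grip is at about (515,281), the long block at (392,220), the short block at (284,215) and the narrow scraper at (168,262). The networks' reports match the picture. The side view agrees: wide grip (390,106), long block (308,190). I'll fit the box silhouettes in both views.

```bash
cat > fit.py <<'E'
import cv2, numpy as np
from scipy.optimize import minimize
from scipy.spatial.transform import Rotation as R
from bench import eyes
def proj(P,c):
    m=eyes.camera_model(c); r=R.from_rotvec(m["orientation"]).inv()
    return cv2.projectPoints(np.float64(P),r.as_rotvec(),-r.apply(m["xyz"]),m["mtx"],m["D"])[0][:,0]
def unproj(uv,z,c):
    m=eyes.camera_model(c); u=cv2.undistortPoints(np.float64([[uv]]),m["mtx"],m["D"])[0,0]
    d=R.from_rotvec(m["orientation"]).apply([*u,1]); return m["xyz"]+d*(z-m["xyz"][2])/d[2]
def box(x,y,a,lx,ly,z0,z1):
    c,s=np.cos(a),np.sin(a)
    return [[x+c*u-s*v,y+s*u+c*v,z] for u in(-lx/2,lx/2) for v in(-ly/2,ly/2) for z in(z0,z1)]
def hull(img,bb,kind,pad=6):
    l,t,r,b=[int(v) for v in bb]; l-=pad;t-=pad;r+=pad;b+=pad
    h=cv2.cvtColor(img,cv2.COLOR_RGB2HSV)
    m=(img.max(2)<60) if kind=="black" else ((h[...,0]>=17)&(h[...,0]<=35)&(h[...,2]>70))
    k=np.zeros(m.shape,np.uint8); k[t:b,l:r]=m[t:b,l:r]
    cs=cv2.findContours(k,cv2.RETR_EXTERNAL,cv2.CHAIN_APPROX_NONE)[0]
    return cv2.convexHull(max(cs,key=cv2.contourArea)).astype(np.float32)
def fit(hulls,dims,x0):
    def cost(p):
        s=0
        for c,h in hulls.items():
            q=cv2.convexHull(proj(box(*p,*dims),c).astype(np.float32))
            i=cv2.intersectConvexConvex(q,h)[0]; s+=1-i/(cv2.contourArea(q)+cv2.contourArea(h)-i)
        return s/len(hulls)
    best=min((minimize(cost,[*x0,a],method="Nelder-Mead",options=dict(initial_simplex=[[*x0,a],[x0[0]+.015,x0[1],a],[x0[0],x0[1]+.015,a],[*x0,a+.3]])) for a in np.arange(-1.5,1.5,.5)),key=lambda r:r.fun)
    return best.x,best.fun
E
python3 - <<'E'
from fit import *
im={c:cv2.imread(f"pics/{c}0.png")[:,:,::-1].copy() for c in("top","side")}
for n,k,dims,bb,x0 in (("grip","black",(.024,.084,.086,.126),dict(top=(486,266,540,304),side=(373,87,406,142)),unproj((515,281),.11,"top")[:2]),
  ("block","y",(.07,.14,0,.08),dict(top=(352,198,433,252),side=(288,155,332,240)),unproj((392,220),.08,"top")[:2])):
    H={c:hull(im[c],bb[c],k) for c in bb}
    print(n,x0,{c:cv2.boundingRect(h) for c,h in H.items()})
    print(fit(H,dims,x0))
    for c in H: print(c,fit({c:H[c]},dims,x0))
print(unproj((392,220),.08,"top"),unproj((308,176),.08,"side"),unproj((498,288),.02,"top"),unproj((385,141),.02,"side"))
E
```

```text
grip [ 0.48492928 -0.32703964] {'top': (491, 268, 51, 31), 'side': (378, 89, 23, 36)}
(array([ 0.48247365, -0.3294335 ,  0.47243815]), np.float64(0.22454298693931174))
top (array([ 0.48120835, -0.32679741,  0.47592312]), np.float64(0.1233119648546791))
side (array([ 0.4818685 , -0.33310061,  0.39662348]), np.float64(0.279148283113983))
block [ 0.58727934 -0.10367687] {'top': (353, 194, 80, 56), 'side': (287, 154, 42, 54)}Traceback (most recent call last):
  File "<stdin>", line 7, in <module>
  File "fit.py", line 28, in fit
    best=min((minimize(cost,[*x0,a],method="Nelder-Mead",options=dict(initial_simplex=[[*x0,a],[x0[0]+.015,x0[1],a],[x0[0],x0[1]+.015,a],[*x0,a+.3]])) for a in np.arange(-1.5,1.5,.5)),key=lambda r:r.fun)
  File "fit.py", line 28, in <genexpr>
    best=min((minimize(cost,[*x0,a],method="Nelder-Mead",options=dict(initial_simplex=[[*x0,a],[x0[0]+.015,x0[1],a],[x0[0],x0[1]+.015,a],[*x0,a+.3]])) for a in np.arange(-1.5,1.5,.5)),key=lambda r:r.fun)
              ~~~~~~~~^^^^^^^^^^^^^^^^^^^^^^^^^^^^^^^^^^^^^^^^^^^^^^^^^^^^^^^^^^^^^^^^^^^^^^^^^^^^^^^^^^^^^^^^^^^^^^^^^^^^^^^^^^^^^^^^^^^^^^^^^^^^^^^^
    res = _minimize_neldermead(fun, x0, args, callback, bounds=bounds,
                               **options)
    fxr = func(xr)
    fx = function(np.copy(x), *(wrapper_args + args))
  File "fit.py", line 25, in cost
    q=cv2.convexHull(proj(box(*p,*dims),c).astype(np.float32))
                     ~~~~^^^^^^^^^^^^^^^^^
  File "fit.py", line 6, in proj
    m=eyes.camera_model(c); r=R.from_rotvec(m["orientation"]).inv()
ValueError: time passes only in moves, steps and waits
```

```bash
sed -i 's/^from bench import eyes/from bench import eyes\nCM={c:eyes.camera_model(c) for c in("top","side")}/; s/m=eyes.camera_model(c)/m=CM[c]/' fit.py
python3 - <<'E'
from fit import *
im={c:cv2.imread(f"pics/{c}0.png")[:,:,::-1].copy() for c in("top","side")}
print({c:(im[c][p[1],p[0]].tolist(),im[c][q[1],q[0]].tolist()) for c,p,q in(("top",(370,215),(395,240)),("side",(298,175),(308,220)))})
tiles=[]
for n,k,dims,bb,x0 in (("grip","black",(.024,.084,.086,.126),dict(top=(486,266,540,304),side=(373,87,406,142)),unproj((515,281),.11,"top")[:2]),
  ("block","y",(.07,.14,0,.08),dict(top=(352,198,433,252),side=(288,155,332,240)),unproj((392,220),.08,"top")[:2])):
    if k=="y": 
        k2=dims=(.07,.14,.08,.0801)
        for c in im: im[c][im[c][...,0]<185]=0   # keep bright top face only
    H={c:hull(im[c],bb[c],k) for c in bb}
    res=fit(H,dims,x0); print(n,res,[fit({c:H[c]},dims,x0) for c in H])
    for c in H:
        l,t,r,b=bb[c]; cx,cy=(l+r)//2,(t+b)//2; S=6
        o=cv2.resize(cv2.imread(f"pics/{c}0.png")[cy-45:cy+45,cx-60:cx+60],None,fx=S*.55,fy=S*.55,interpolation=0); f=S*.55
        T=lambda p:np.int32((p-[cx-60,cy-45]+.5)*f)
        cv2.polylines(o,[T(H[c][:,0])],1,(0,255,0)); cv2.polylines(o,[T(cv2.convexHull(proj(box(*res[0],*dims),c).astype(np.float32))[:,0])],1,(255,0,255)); tiles.append(o)
cv2.imwrite("pics/ov.png",np.vstack([np.hstack(tiles[:2]),np.hstack(tiles[2:])]))
print(unproj((392,220),.08,"top"),unproj((308,176),.08,"side"),unproj((498,288),.02,"top"),unproj((385,141),.02,"side"))
E
```

```text
{'top': ([251, 225, 112], [110, 79, 40]), 'side': ([255, 255, 228], [192, 147, 104])}
grip (array([ 0.48247365, -0.3294335 ,  0.47243815]), np.float64(0.22454298693931174)) [(array([ 0.48120835, -0.32679741,  0.47592312]), np.float64(0.1233119648546791)), (array([ 0.4818685 , -0.33310061,  0.39662348]), np.float64(0.279148283113983))]
block (array([ 0.58946054, -0.10465288,  0.29744081]), np.float64(0.028407802741981292)) [(array([ 0.58973341, -0.10471487, -2.84633668]), np.float64(0.013246820602006215)), (array([ 0.58852113, -0.10373436,  0.29128536]), np.float64(0.020477750410114348))]
[ 0.58727934 -0.10367687  0.08      ] [ 0.58861448 -0.11286554  0.08      ] [ 0.48052622 -0.3258514   0.02      ] [ 0.48218607 -0.32497975  0.02      ]
```

View pics/ov.png

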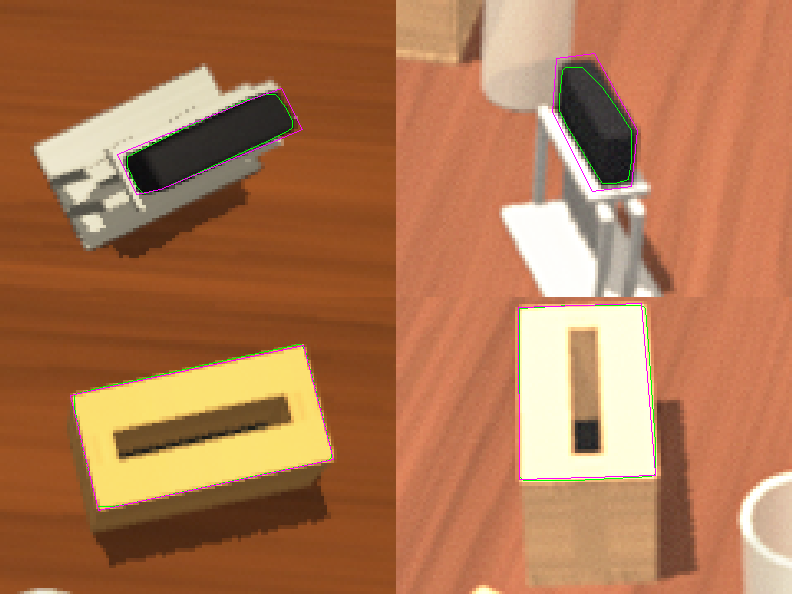

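Both fits are good. Grip is at about (0.4815, -0.328) with yaw 0.47; the slot is at (0.589, -0.1045) with yaw 0.297. Next: grasp and lift.

```bash
cat > pose.py <<'E'
import numpy as np
from scipy.spatial.transform import Rotation as R
def ori(b): return (R.from_euler("z",b)*R.from_euler("x",np.pi)).as_rotvec()
G=(.4815,-.328,.465); S=(.5893,-.1045,.297)
E
python3 - <<'E'
from bench import *
from pose import *
for s in(1,-1):
    for P,z in((G,.112),(G,.3),(S,.152),(S,.3)):
        q=solver.inverse_kinematics([*P[:2],z],ori(P[2]+s*np.pi/2)); print(s,z,None if q is None else np.round(q,2))
E
```

```text
1 0.112 [ 0.79  0.7  -0.37  1.76  0.35  0.74  0.7 ]
1 0.3 [ 0.85  0.5  -0.47  1.54  0.24  1.16  0.8 ]
1 0.152 [ 0.41  0.68 -0.44  1.68  0.36  0.86  0.11]
1 0.3 [ 0.45  0.53 -0.52  1.5   0.28  1.19  0.18]
-1 0.112 [ 0.35  0.7   0.33  1.78 -0.33  0.72 -1.81]
-1 0.3 [ 0.34  0.48  0.35  1.56 -0.17  1.13 -1.95]
-1 0.152 [-0.08  0.67  0.37  1.7  -0.3   0.83 -2.43]
-1 0.3 [-0.04  0.5   0.3   1.51 -0.16  1.15 -2.56]
```

Run:
```python
from bench import *
from pose import *
import cv2
o=ori(G[2]+np.pi/2)
env.move_to([*G[:2],.27],o)
hit=env.move_linear([*G[:2],.112],feed=.12,max_force=15)
print(hit,readout.get_ee_pos(),readout.get_t())
if not hit:
    grab(50); print("w",readout.get_width(),readout.get_grip_force(),readout.get_ee_pos(),readout.get_wrist_force())
    env.move_linear([*G[:2],.27],feed=.1,max_force=20)
    env.wait(.2)
print("w",readout.get_width(),readout.get_grip_force(),readout.get_ee_pos(),readout.get_wrist_force(),readout.get_t())
a=eyes.grab_frame("top");b=eyes.grab_frame("side")
cv2.imwrite("pics/lift.png",np.hstack([a[150:400,340:640],b[0:250,250:550]])[:,:,::-1])
for c in("top","side"): print(c,eyes.place_of("wide_scraper",c)[:1])
```

```text
False [ 0.48204253 -0.32824002  0.11277354] 3.75
w 0.023578771196601536 49.38143849372864 [ 0.48157999 -0.32806588  0.11226846] [-0.962257   -0.33582328  2.40353799]
w 0.023626491432154107 48.83857727050781 [ 0.48136425 -0.32792815  0.26961447] [-0.32387316 -0.10581677 -1.6225275 ] 6.275
top []
side [{'uv': [394.1, 76.0], 'conf': 0.88}]
```

View pics/lift.png

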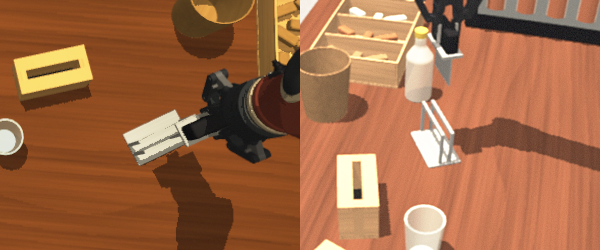

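The scraper is in the grip and clear of its stand: in the crop the blade shows at (447,65), above the empty stand at (435,135). I'll carry it over the slot and check alignment there.

Run:
```python
from bench import *
from fit import *
from pose import *
env.move_to([*S[:2],.27],ori(S[2]+np.pi/2))
env.move_linear([*S[:2],.20],feed=.12,max_force=15); env.wait(.3)
p=readout.get_ee_pos(); print(p,readout.get_width(),readout.get_t(),readout.get_wrist_force(), readout.get_moment())
rows=[]
for c in("top","side"):
    im=eyes.grab_frame(c); 
    d=eyes.place_of("wide_scraper",c)[:1]; print(c,d,proj([[p[0],p[1],p[2]-.092]],c))
    q=proj([[p[0],p[1],p[2]-.05]],c)[0].astype(int)
    o=cv2.resize(im[max(q[1]-60,0):,max(q[0]-65,0):][:150,:130],None,fx=3,fy=3)
    # expected guard/blade outlines
    off=np.array([max(q[0]-65,0),max(q[1]-60,0)])
    for dims in((.038,.09,p[2]-.032,p[2]-.026),(.003,.08,p[2]-.092,p[2]-.032)):
        h=cv2.convexHull(proj(box(p[0],p[1],S[2],*dims),c).astype(np.float32))[:,0]
        cv2.polylines(o,[np.int32((h-off+.5)*3)],1,(255,0,255))
    rows.append(o)
cv2.imwrite("pics/over.png",np.hstack(rows)[:,:,::-1])
```

```text
[ 0.58964217 -0.10449812  0.20070157] 0.023617578664278778 8.4833 [ 0.72323174 -0.39254055 -2.84526507] [-0.04593693  0.00222651  0.06073951]
top [{'uv': [393.8, 214.5], 'conf': 0.82}] [[394.38864035 215.366725  ]]
side [{'uv': [306.5, 168.5], 'conf': 0.66}] [[305.88249731 166.58956231]]
```

View pics/over.png

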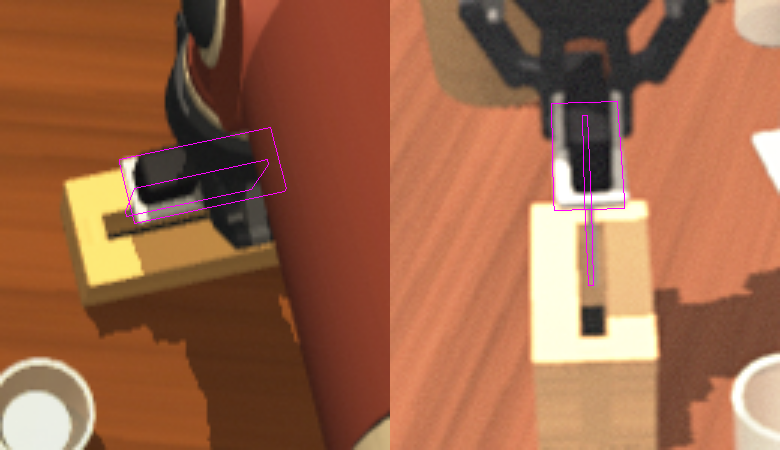

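The guard matches the predicted outline in both views (side: guard bottom at (590,207), centred on the slot line). Lowering under force watch.

Run:
```python
from bench import *
from pose import *
xy=[.5893,-.1045]
h=env.move_linear([*xy,.122],feed=.06,max_force=10); print(h,readout.get_ee_pos(),readout.get_wrist_force())
if not h:
    h=env.move_linear([*xy,.108],feed=.015,max_force=6); print(h,readout.get_ee_pos(),readout.get_wrist_force(),readout.get_width(),readout.get_t())
```

```text
False [ 0.58965275 -0.10450619  0.12248355] [ 0.65302357 -0.13541488 -2.28179427]
True [ 0.58922072 -0.10446803  0.11229582] [-0.87876542  0.26981146  4.67776994] 0.023841560088912486 10.7917
```

The guard made contact at TCP z = 0.1123, which is the expected seated height. Release and retreat.

Run:
```python
from bench import *
from fit import *
from pose import *
let_go(); env.wait(.2)
env.move_linear([.5893,-.1045,.27],feed=.12)
env.move_to([.45,-.45,.3],ori(S[2]+np.pi/2)); env.wait(.2)
print(readout.get_t(),readout.get_width())
rows=[]
for c in("top","side"):
    im=eyes.grab_frame(c)
    print(c,eyes.place_of("wide_scraper",c)[:1],proj([[.5893,-.1045,.02]],c))
    q=proj([[.5893,-.1045,.1]],c)[0].astype(int)
    rows.append(cv2.resize(im[q[1]-65:q[1]+75,q[0]-65:q[0]+65],None,fx=3,fy=3))
cv2.imwrite("pics/done.png",np.hstack(rows)[:,:,::-1])
```

```text
14.6833 0.08529048252435759
top [] [[388.86303248 225.65161562]]
side [] [[307.00859197 203.24073086]]
```

View pics/done.png

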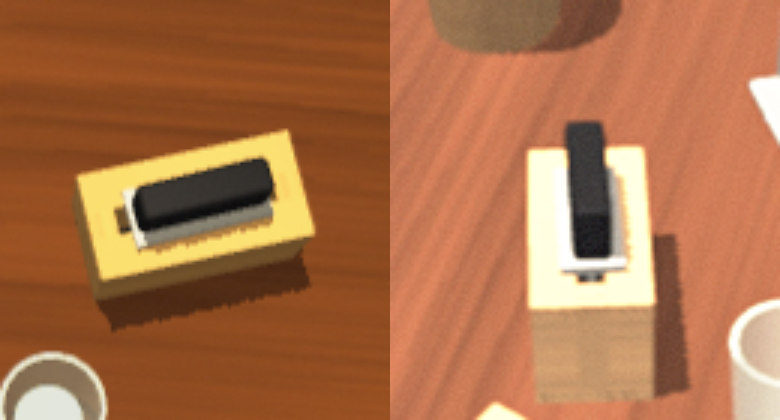

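The scraper is seated, with its guard flat on the block in both views (crop: top (200,200), side (592,200)). The gripper is clear.

```bash
python3 -c "
from bench import *
print(workorder.hand_in())"
```

```text
the job is handed in; nothing more can be done
None
```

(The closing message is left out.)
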